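Make up the rear-end and front-end kits at the RC pit table

ROBOT

A 6-joint arm with a two-finger parallel gripper is mounted at the origin on the work surface. World frame = base frame: x ahead of the robot, y to its left, z up, the work surface at z = 0. Lengths are in m, angles in rad, forces in N, time in s.
With the tool pointing down it reaches from about 0.35 to 0.8 m from the base axis. Payload 7.3 kg.
Tool frame: the origin (TCP) lies midway between the tips of the shut fingers; the grasp point (between the pads) lies 19 mm behind it; z points along the fingers, y is the line along which they close (so a half turn about z gives the same grasp; the last joint's range is limited). The gripper opens to 85 mm and grips with 20 to 120 N. Pads are 22 mm wide; open, the fingers measure 114 mm over their backs; the gripper's body (76 mm by 85 mm) begins 54 mm behind the grasp point. The pads swing forward as they close: fully open they stand 13 mm farther back than shut.
Start: joints at [1.114, 0.342, 1.524, -0, 1.275, -0.146], TCP at [0.161, 0.5, 0.231] pointing down, gripper open.
Joint ranges: [-2.53, 2.53], [-0.77, 2.02], [0.04, 2.7], [-1, 4.14], [0.28, 2.66], [-3.11, 3.11]. Speed limits (rad/s): [2.57, 2.57, 3.14, 3.14, 3.14, 3.14].

INTERFACE

Orientations are given as a unit quaternion [x, y, z, w].
In Python, from workcell import ctrl, camera, ticket gives the robot as it stands.
- The arm moves only by the tool send_rows, never from a script. Its argument "steps" is a list of rows, each a list of 7 numbers: the shift along the world's x, y, z in m, then the turn, a rotation vector about the world's x, y, z in rad, then the finger opening in m, from 0 to 0.0854. In form: [[tx, ty, tz, wx, wy, wz, grip], ...]. A call has 1 to 8 rows; each row shifts and turns the commanded pose from where the row before left it; what a row does not reach is not made up. A row lasts 1/12 s, in which the tool goes at most 41.7 mm and 7.16 degrees, less where a joint would pass 70% of its speed; a pose out of reach is approached as far as the arm can. A call with a gripper value outside its range is refused whole. The fingers move at their own pace and stop on an object; "squeeze" is the grip in N (left out, the last holds). Time passes only in rows, so rows that do not move let the fingers close. It gives the time, the measured TCP pose, the force, the opening and the grip force at its end, in the units of the state.
- ctrl.get_state(): the state, without advancing time (a new reading comes with each control period).
- camera(name): name is "scene" or "top" or "wrist"; returns a dict with "color" (384x512x3 uint8, red, green, blue), "depth" (384x512 float32, m along the optical axis (not along the pixel's ray), 0 where there is no reading), "camera_matrix" (3x3 intrinsics, pixels), "dist" ([k1, k2, p1, p2, k3] as OpenCV has them; the pictures are not rectified), "extrinsics" (4x4, takes a point from world to camera coordinates). Camera axes: x right, y down, z forward; pixel columns grow to the right and rows downward; lengths in m; the calibration is good to about 2 mm. A picture is of the moment at which its call begins.
- ticket.job_done(): hands the job in; it is judged then, once.
The state is a dict: "clock": time; "joints": joint angles; "joint_velocities": joint speeds; "joint_efforts": joint torques, N m; "tcp_pos": TCP position; "ee_rot": TCP orientation; "contact_force": force on the tool from outside, world axes, zero at the start; "wrist_torque": the same for the moment, N m; "opening": finger opening in m; "grip_force": force on a finger pad.
Only numpy, scipy, OpenCV 4.12 (cv2) and the standard library are available. Lean on these libraries where they do the work, as an engineer would, in place of code of your own. Each camera call takes 0.05 s, during which the arm holds its last target. There are 200 camera calls.

TASK

Make up two repair kits from the parts on the pit table. The rear-end kit goes in the squarer three-compartment tray: the gearbox shell along the long compartment, the big rear rim in the larger of the two others and the small idler gear in the smallest; the front-end kit goes in the long narrow tray: the bumper along the long compartment and the small front rim in the short one. Set every part down flat on the compartment's floor, the same way up as it lies now and without dropping it, clear of the walls' tops, and leave the big spur gear, the tyre and the shock absorber where they are.

Things in the scene. Friction and masses are not known exactly. Their poses are not given: they have to be found in the camera images.
- gearbox_c (a point): Gearbox half-shell of faded yellow plastic, lying on its flange, domes up: 92 mm long (its x), 52 mm wide over the 4 mm thick flange (its y), 36 mm high at the bigger dome. Above the flange its two long sides are flat, upright and 46 mm apart up to 26 mm height. About 65 g. The point is its centre, 18 mm above its underside; z is up.
- rear_rim_c (a point): The larger of two bare polished aluminium rims, the rear one: a dish 58 mm across and 40 mm high with five round windows, lying with its open side up. About 60 g. The point is its centre, 20 mm above its underside; z is up.
- idler_c (a point): The smaller of two white nylon gears, the idler: toothed disc 32 mm across and 10 mm thick, lying flat, with a hub 14 mm across that stands up in its middle to 22 mm total height and is easily gripped. About 15 g. The point is its centre, 11 mm above its underside; z is up.
- bumper_c (a point): Red plastic front bumper, upright: a bar 9 mm thick (its x), 28 mm high, 114 mm long (its y, ends swept back), with a tongue 5 mm thick, 38 mm wide behind it at the bottom; 36 mm deep in all; 45 g. The point is mid-length, mid-depth, 14 mm above its underside, z up; the bar's mid-plane lies 13.5 mm from it along -x, the tongue ends 18 mm along +x. Grip across the middle of the bar.
- front_rim_c (a point): The smaller of the two bare aluminium rims, the front one: a dish 44 mm across and 22 mm high with eight small windows, open side up. About 35 g. The point is its centre, 11 mm above its underside; z is up.
- rear_tray: Squarer grey kit tray with three compartments, fixed: 165 (its x) by 147 mm (its y). Floor 3 mm thick; walls 3 mm thick, rising 8 mm above the floor. In its frame (origin: centre of the underside, z up; mm): long compartment 76 x 141 (x by y) centred at (-41.5, 0); larger of the others 80 x 80 at (39.5, -30.5); smallest 80 x 58 at (39.5, 41.5).
- front_tray: Long narrow grey kit tray with two compartments, fixed: 215 (its x) by 72 mm (its y). Floor 3 mm thick; walls 3 mm thick, rising 8 mm above the floor. In its frame (origin: centre of the underside, z up; mm): long compartment 136 x 66 (x by y) centred at (-36.5, 0); short one 70 x 66 at (69.5, 0).
- spur: Stock to be left alone: the larger white nylon gear, the spur gear, 64 mm across and 8 mm thick with a hub 16 mm across, 18 mm high in all, lying flat. Origin: centre of its underside.
- tyre: Stock to be left alone: a black rubber tyre lying flat, about 83 mm across and 34 mm high. Origin: centre of its underside.
- shock: Stock to be left alone: a coil-over shock absorber lying down, 100 mm long (its x), 16 mm wide and high. Origin: middle of its underside.

How it is judged:
By the outcome, as a careful person would: the job done as asked, in the order asked, and still so for the second after the job is handed in, with the robot touching nothing.
It also fails if it takes over 115 s, if anything falls off the work surface, if the arm or the gripper's body presses on something with over 40 N, if the wrist force passes 120 N, or if a joint passes its speed limit or range.

## Working session

There is one attempt and no reset: what is moved stays moved. The work goes in short steps, Python scripts to look and compute and a tool call to move; the robot and the scene stay as the last step left them, time stands still between calls to the robot, and variables do not carry over. Pictures are saved under pics/ and viewed, at most 14 in all, crops included, and the job is handed in when it is done.

Besides the shell and the picture viewer there is one more tool, called after "Call:" as name(argument=value, ...) on one line, values as JSON. send_rows: Moves the arm, as the interface text tells. Its arguments: {"type":"object","properties":{"steps":{"type":"array","items":{"type":"array","items":{"type":"number"}}},"squeeze":{"type":"number"}},"required":["steps"]}

```bash
mkdir -p pics; ls
python3 - <<'E'
from workcell import ctrl,camera
import cv2,numpy as np,pickle
print(ctrl.get_state())
for n in("top","scene"):
    c=camera(n);pickle.dump(c,open(f"{n}0.pkl","wb"))
    cv2.imwrite(f"pics/{n}0.png",cv2.resize(c["color"][:,:,::-1],(800,600)))
    print(n,c["camera_matrix"].round(1).tolist(),c["dist"],c["extrinsics"].round(3).tolist())
E
```

```text
pics
{'clock': 0.0, 'joints': array([ 1.11398362e+00,  3.42714161e-01,  1.52505214e+00, -6.51721603e-06,
        1.27543316e+00, -1.45976083e-01]), 'joint_velocities': array([ 0.00097997,  0.00141598,  0.00058372,  0.00097761,  0.00079462,
       -0.00083305]), 'joint_efforts': array([ 1.34088765e-03, -4.33659446e+01, -2.46016842e+01, -1.28208794e-04,
        7.79398863e-03, -1.46950799e-05]), 'tcp_pos': array([0.16035197, 0.49946283, 0.23061817]), 'ee_rot': array([ 1.54792392e-01,  9.87946694e-01, -7.68118047e-04, -2.35516951e-04]), 'contact_force': array([-0.50599045, -0.26570185, -0.07371559]), 'wrist_torque': array([-0.01340405,  0.02984863,  0.00269646]), 'grip_force': 0.0, 'opening': 0.08549324743541917}
top [[408.7, 0.0, 261.2], [0.0, 408.7, 191.7], [0.0, 0.0, 1.0]] [0.04573909 0.         0.         0.         0.        ] [[-0.004, -1.0, -0.03, 0.017], [-0.987, 0.009, -0.159, 0.56], [0.159, 0.029, -0.987, 0.78], [0.0, 0.0, 0.0, 1.0]]
scene [[401.6, 0.0, 248.8], [0.0, 401.6, 200.5], [0.0, 0.0, 1.0]] [-0.11493679  0.          0.          0.          0.        ] [[-0.661, 0.75, 0.004, 0.372], [0.625, 0.554, -0.549, -0.331], [-0.414, -0.361, -0.836, 1.322], [0.0, 0.0, 0.0, 1.0]]
```

View pics/top0.png

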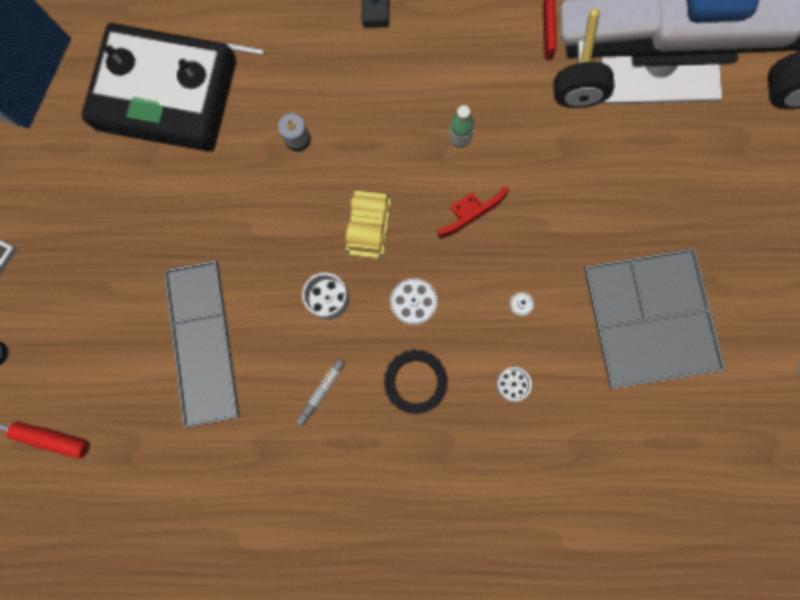

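View pics/scene0.png

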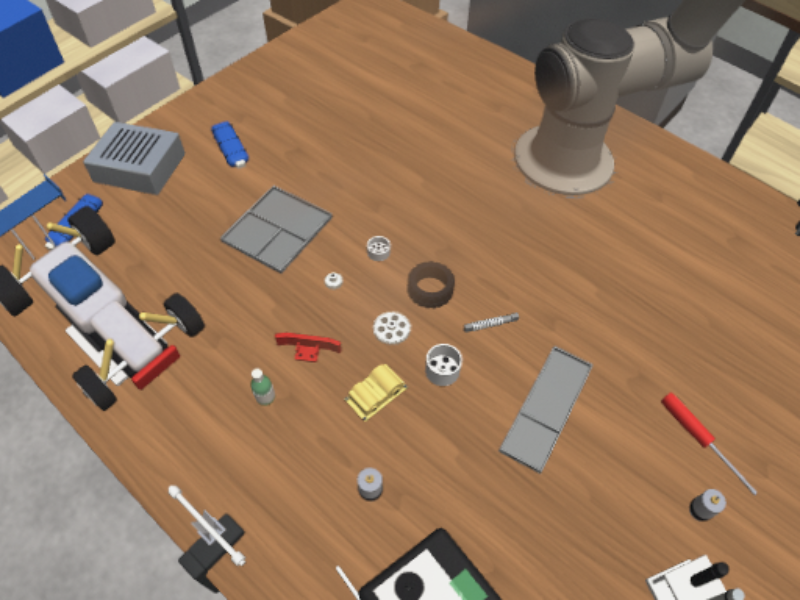

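Top picture (800x600) shows: gearbox (368,224), rear rim (325,296), spur (413,301), idler (521,303), bumper (473,212), front rim (514,384), tyre (415,381), shock (321,392), front tray (202,344), and rear tray (653,319).

```bash
cat > h.py <<'E'
import cv2,numpy as np
def rays(c,uv):
    p=cv2.undistortPoints(np.float64(uv).reshape(-1,1,2),c["camera_matrix"],c["dist"])[:,0]
    return np.c_[p,np.ones(len(p))]
def plane(c,uv,z):
    E=c["extrinsics"];R,t=E[:3,:3],E[:3,3];o=-R.T@t;d=rays(c,uv)@R
    return o+d*((z-o[2])/d[:,2])[:,None]
def cloud(c):
    v,u=np.indices(c["depth"].shape);E=c["extrinsics"]
    p=rays(c,np.c_[u.ravel(),v.ravel()])*c["depth"].reshape(-1,1)
    return ((p-E[:3,3])@E[:3,:3]).reshape(*u.shape,3)
def proj(c,P):
    E=c["extrinsics"];return cv2.projectPoints(np.float64(P).reshape(-1,1,3),cv2.Rodrigues(E[:3,:3])[0],E[:3,3],c["camera_matrix"],c["dist"])[0][:,0]
E
python3 - <<'E'
from h import *;import pickle
c=pickle.load(open("top0.pkl","rb"));P=cloud(c)
im=c["color"];hsv=cv2.cvtColor(im,cv2.COLOR_RGB2HSV)
print("table z",np.median(P[250:,100:400,2]))
rois=dict(gear=(368,224,40),rrim=(325,296,28),spur=(413,301,28),idler=(521,303,20),bump=(473,212,42),frim=(514,384,24),tyre=(415,381,36),shock=(321,392,38))
for n,(u,v,r) in rois.items():
    s=.64;u,v,r=int(u*s),int(v*s),int(r*s)
    q=P[v-r:v+r,u-r:u+r].reshape(-1,3);h=hsv[v-r:v+r,u-r:u+r].reshape(-1,3)
    m=(q[:,2]>.005)&(q[:,2]<.06);q=q[m]
    if len(q)<5: print(n,len(q));continue
    a=cv2.minAreaRect(np.float32(q[:,:2]*1000)); ec=cv2.minEnclosingCircle(np.float32(q[:,:2]*1000))
    print(n,len(q),"zmax",np.percentile(q[:,2],98).round(4),"rect",np.round(a[0],1),np.round(a[1],1),round(a[2],1),"circ",np.round(ec[0],1),round(ec[1],1),"mean",(q.mean(0)*1000).round(1))
for n,(u0,v0,u1,v1) in dict(ft=(155,250,248,438),rt=(575,240,735,400)).items():
    m=np.zeros(im.shape[:2],np.uint8);a,b,cc,d=[int(x*.64) for x in(u0,v0,u1,v1)]
    m[b:d,a:cc]=(hsv[b:d,a:cc,1]<70);m=cv2.morphologyEx(m,cv2.MORPH_CLOSE,np.ones((7,7)))
    k=max(cv2.findContours(m,0,1)[0],key=cv2.contourArea)[:,0]
    q=plane(c,k,.008);r=cv2.minAreaRect(np.float32(q[:,:2]*1000));print(n,r,cv2.boxPoints(r).round(0).tolist())
E
```

```text
table z -0.000560151753123938
gear 893 zmax 0.0363 rect [674.   69.2] [51.1 89.4] 83.5 circ [674.4  68.1] 50.0 mean [670.8  68.4  27.1]
rrim 546 zmax 0.0412 rect [570.5 123. ] [56.6 57.5] 15.5 circ [571.3 123. ] 29.1 mean [572.2 123.9  19.3]
spur 607 zmax 0.0181 rect [565.    7.1] [61.2 61.7] 89.5 circ [565.5   6.7] 31.9 mean [565.2   7.1   8.4]
idler 162 zmax 0.0229 rect [ 560.3 -138.2] [29.7 29.7] 86.9 circ [ 560.5 -137.6] 15.8 mean [ 559.8 -137.1   12. ]
bump 384 zmax 0.0297 rect [692.8 -69.8] [ 35.3 112.2] 32.9 circ [684.5 -75.1] 56.1 mean [684.  -73.7  20.4]
frim 301 zmax 0.0235 rect [ 454.3 -123.5] [44.  40.2] 89.7 circ [ 454.2 -123.5] 22.0 mean [ 454.9 -124.    12.4]
tyre 751 zmax 0.0358 rect [457.4   4.5] [81.1 81.5] 45.0 circ [457.6   4.4] 41.5 mean [457.3   4.6  31. ]
shock 282 zmax 0.0172 rect [444.8 130. ] [15.3 99.1] 55.2 circ [443.9 128.8] 49.6 mean [442.6 131.   12.7]
ft ((511.920166015625, 293.9878234863281), (215.74464416503906, 75.00521087646484), 10.462812423706055) [[399.0, 311.0], [413.0, 238.0], [625.0, 277.0], [611.0, 350.0]]
rt ((540.4302368164062, -308.9345703125), (165.4493408203125, 150.10537719726562), 9.260971069335938) [[447.0, -248.0], [471.0, -396.0], [634.0, -370.0], [610.0, -222.0]]
```

Call:
send_rows(steps=[[0.025,-0.021,0,0,0,0.025,0.066],[0.025,-0.021,0,0,0,0.025,0.066],[0.025,-0.021,0,0,0,0.025,0.066],[0.025,-0.021,0,0,0,0.025,0.066],[0.025,-0.021,0,0,0,0.025,0.066],[0.025,-0.021,0,0,0,0.025,0.066],[0.025,-0.021,0,0,0,0.025,0.066],[0.025,-0.021,0,0,0,0.022,0.066]], squeeze=40)

```text
clock: 0.77
tcp_pos: [0.3614, 0.3305, 0.2311]
ee_rot: [0.056, 0.998, -0.0, -0.0]
contact_force: [1.4, 0.6, 0.2]
opening: 0.066
grip_force: 0.0
```

Call:
send_rows(steps=[[0.025,-0.021,0,0,0,0,0.066],[0.025,-0.021,0,0,0,0,0.066],[0.025,-0.021,0,0,0,0,0.066],[0.025,-0.021,0,0,0,0,0.066],[0.025,-0.021,0,0,0,0,0.066],[0.025,-0.021,0,0,0,0,0.066],[0.025,-0.021,0,0,0,0,0.066],[0.025,-0.021,0,0,0,0,0.066]])

```text
clock: 1.43
tcp_pos: [0.5614, 0.1626, 0.2309]
ee_rot: [0.057, 0.998, -0.0, -0.0]
contact_force: [0.3, 0.6, 1.3]
opening: 0.0663
grip_force: 0.0
```

Call:
send_rows(steps=[[0.025,-0.021,-0.02,0,0,0,0.066],[0.025,-0.021,-0.02,0,0,0,0.066],[0.025,-0.021,-0.02,0,0,0,0.066],[0.025,-0.021,-0.02,0,0,0,0.066],[0,0,0,0,0,0,0.066]])

```text
clock: 1.85
tcp_pos: [0.6615, 0.0751, 0.1445]
ee_rot: [0.059, 0.998, -0.001, -0.004]
contact_force: [-1.8, 0.4, -1.2]
opening: 0.0659
grip_force: 0.0
```

Run:
```python
from h import *;from workcell import *
import pickle
c=camera("wrist");s=ctrl.get_state();print(s["tcp_pos"],s["ee_rot"])
cv2.imwrite("pics/w1.png",c["color"][:,:,::-1])
pickle.dump(c,open("w1.pkl","wb"))
P=cloud(c);q=P.reshape(-1,3);print("table",np.median(q[(abs(q[:,2])<.01)&(c["depth"].ravel()>0)][:,2]))
d=(abs(q[:,0]-.674)<.07)&(abs(q[:,1]-.069)<.06)
for lo,hi in((.003,.05),(.01,.05),(.012,.024),(.03,.05)):
    m=d&(q[:,2]>lo)&(q[:,2]<hi)
    print(lo,m.sum(),cv2.minAreaRect(np.float32(q[m,:2]*1000)))
```

```text
[0.66038638 0.07718171 0.14665506] [ 5.85959075e-02  9.98276050e-01 -3.74583120e-04 -3.36271645e-03]
table 0.0010599451577268772
0.003 4457 ((672.6524658203125, 73.17910766601562), (105.83187103271484, 136.85366821289062), 89.79259490966797)
0.01 3959 ((676.69287109375, 69.66697692871094), (50.26594924926758, 79.3039321899414), 82.74253845214844)
0.012 154 ((675.8094482421875, 69.89653015136719), (50.29848098754883, 77.41658782958984), 82.43661499023438)
0.03 2039 ((674.5902099609375, 69.83033752441406), (46.09292221069336, 63.920963287353516), 82.85944366455078)
```

View pics/w1.png

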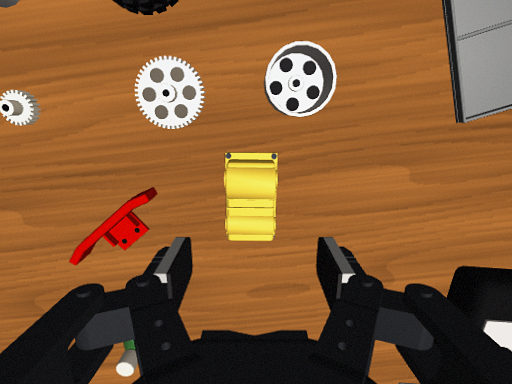

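Wrist view: the gearbox (252,197) sits straight between the fingers, with rear rim (300,78), spur (168,92), bumper (115,225), idler (15,107) and front tray corner (460,120) nearby.

Call:
send_rows(steps=[[0.0138,-0.009,-0.02,0,0,0,0.066],[0,0,-0.02,0,0,0,0.066],[0,0,-0.02,0,0,0,0.066],[0,0,-0.02,0,0,0,0.066],[0,0,0,0,0,0,0.066],[0,0,0,0,0,0,0.066]])

```text
clock: 2.4
tcp_pos: [0.6735, 0.0716, 0.0711]
ee_rot: [0.057, 0.998, 0.0, -0.001]
contact_force: [0.7, -0.2, 0.8]
opening: 0.0661
grip_force: 0.0
```

Call:
send_rows(steps=[[0.001,-0.002,-0.02,0,0,0,0.066],[0,0,-0.02,0,0,0,0.066],[0,0,-0.015,0,0,0,0.066],[0,0,-0.01,0,0,0,0.066],[0,0,0,0,0,0,0.066],[0,0,0,0,0,0,0.066]])

```text
clock: 2.9
tcp_pos: [0.6759, 0.0691, 0.0076]
ee_rot: [0.057, 0.998, 0.0, 0.001]
contact_force: [0.0, -0.7, 0.6]
opening: 0.066
grip_force: 0.0
```

Call:
send_rows(steps=[[0,0,0,0,0,0,0.04],[0,0,0,0,0,0,0.04],[0,0,0,0,0,0,0.04],[0,0,0,0,0,0,0.04],[0,0,0,0,0,0,0.04],[0,0,0,0,0,0,0.04]])

```text
clock: 3.4
tcp_pos: [0.6766, 0.0689, 0.0084]
ee_rot: [0.057, 0.998, 0.0, 0.002]
contact_force: [-0.4, 0.2, 6.2]
opening: 0.0451
grip_force: 42.5
```

Call:
send_rows(steps=[[0,0,0.01,0,0,0,0.04],[0,0,0.02,0,0,0,0.04],[0,0,0.02,0,0,0,0.04],[0,0,0.02,0,0,0,0.04],[0,0,0.02,0,0,0,0.04],[0,0,0,0,0,0,0.04],[0,0,0,0,0,0,0.04]])

```text
clock: 3.98
tcp_pos: [0.676, 0.0689, 0.098]
ee_rot: [0.057, 0.998, 0.0, 0.001]
contact_force: [-0.3, -0.4, -1.0]
opening: 0.0453
grip_force: 41.8
```

Run:
```python
from h import *;from workcell import *
import pickle
c=camera("wrist");s=ctrl.get_state();print(s["tcp_pos"],s["ee_rot"],s["opening"],s["grip_force"])
cv2.imwrite("pics/w2.png",c["color"][:,:,::-1])
P=cloud(c);q=P.reshape(-1,3)
h=cv2.cvtColor(c["color"],cv2.COLOR_RGB2HSV).reshape(-1,3)
m=(h[:,0]>20)&(h[:,0]<32)&(h[:,1]>110)&(q[:,2]>.05)&(abs(q[:,0]-.676)<.08);print(m.sum(),cv2.minAreaRect(np.float32(q[m,:2]*1000)),np.percentile(q[m,2],[2,50,98]))
```

```text
[0.67506565 0.06885277 0.09631284] [ 5.68519141e-02  9.98382621e-01  2.42099177e-05 -4.58039908e-05] 0.04476634165890207 41.77032358478755
15856 ((669.9984130859375, 69.9708480834961), (93.57157897949219, 94.10580444335938), 38.535831451416016) [0.09396259 0.11944026 0.12681288]
```

View pics/w2.png

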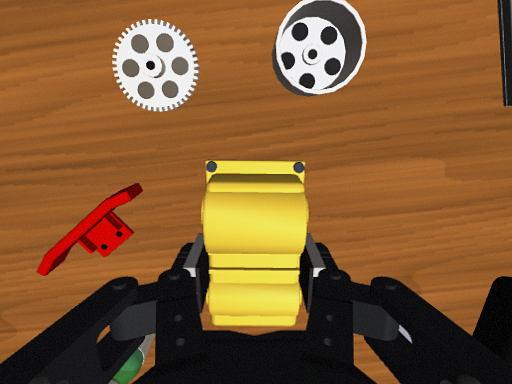

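Gearbox is held level between the fingers (255,240), and the rear rim is at (318,48).

Call:
send_rows(steps=[[-0.011,-0.024,0,0,0,-0.08,0.04],[-0.011,-0.024,0,0,0,-0.08,0.04],[-0.011,-0.024,0,0,0,-0.08,0.04],[-0.011,-0.024,0,0,0,-0.08,0.04],[-0.011,-0.024,0,0,0,-0.08,0.04],[-0.011,-0.024,0,0,0,-0.08,0.04],[-0.011,-0.024,0,0,0,-0.08,0.04],[-0.011,-0.024,0,0,0,-0.08,0.04]])

```text
clock: 4.7
tcp_pos: [0.5856, -0.1238, 0.0946]
ee_rot: [0.37, 0.929, -0.0, -0.002]
contact_force: [0.2, 0.5, 0.0]
opening: 0.0448
grip_force: 41.7
```

Call:
send_rows(steps=[[-0.011,-0.024,0,0,0,-0.08,0.04],[-0.011,-0.024,0,0,0,-0.08,0.04],[-0.011,-0.024,0,0,0,-0.08,0.04],[-0.011,-0.024,0,0,0,-0.08,0.04],[-0.011,-0.024,0,0,0,-0.08,0.04],[-0.011,-0.024,0,0,0,-0.08,0.04],[-0.011,-0.024,0,0,0,-0.08,0.04],[-0.011,-0.024,0,0,0,-0.08,0.04]])

```text
clock: 5.37
tcp_pos: [0.4978, -0.3156, 0.0947]
ee_rot: [0.643, 0.766, 0.0, -0.002]
contact_force: [0.2, -0.8, -0.5]
opening: 0.0453
grip_force: 41.7
```

Call:
send_rows(steps=[[0,0,0,0,0,0,0.04],[0,0,0,0,0,0,0.04]])

```text
clock: 5.53
tcp_pos: [0.498, -0.3157, 0.0948]
ee_rot: [0.643, 0.766, 0.0, -0.001]
contact_force: [-0.2, 0.9, -1.0]
opening: 0.0451
grip_force: 41.7
```

Run:
```python
from h import *;from workcell import *
c=camera("wrist");s=ctrl.get_state();print(s["tcp_pos"],s["ee_rot"],s["opening"],s["grip_force"])
x,y=s["ee_rot"][:2];print("yaw",2*np.degrees(np.arctan2(y,x))-90)
im=c["color"].copy()
# tray overlay at wall-top height
C=np.array([540.4,-308.9])/1000;a=np.radians(9.26);R=np.array([[np.cos(a),-np.sin(a)],[np.sin(a),np.cos(a)]])
for cx,cy,w,l in((0,0,165,147),(-41.5,0,76,141),(39.5,-30.5,80,80),(39.5,41.5,80,58)):
    b=np.array([[cx+i*w/2,cy+j*l/2] for i,j in((-1,-1),(1,-1),(1,1),(-1,1))])/1000@R.T+C
    uv=proj(c,np.c_[b,np.full(4,.011)]);cv2.polylines(im,[np.int32(uv)],True,(255,0,0),1)
cv2.imwrite("pics/w3.png",im[:,:,::-1])
```

```text
[ 0.4985213  -0.31473284  0.09500758] [ 6.41929630e-01  7.66762344e-01  1.79445612e-04 -1.35113150e-03] 0.045023981577292614 41.73484772793017
yaw 10.128194627068297
```

View pics/w3.png

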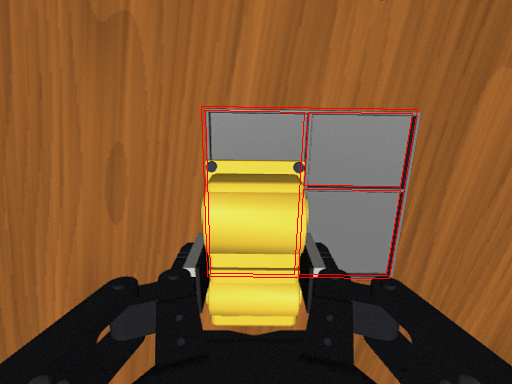

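The tray overlay fits. The fingers hold low by the flange, though, and their backs would only just fit between the walls. I'll set the part down on free table in front of the tray and regrip 7 mm higher.

Call:
send_rows(steps=[[-0.028,0,0,0,0,-0.014,0.04],[-0.028,0,0,0,0,0,0.04],[-0.028,0,0,0,0,0,0.04],[-0.028,0,0,0,0,0,0.04],[0,0,-0.025,0,0,0,0.04],[0,0,-0.025,0,0,0,0.04],[0,0,-0.02,0,0,0,0.04],[0,0,0,0,0,0,0.04]])

```text
clock: 6.25
tcp_pos: [0.3858, -0.312, 0.0229]
ee_rot: [0.646, 0.763, 0.001, -0.004]
contact_force: [-0.0, 1.1, -0.6]
opening: 0.0452
grip_force: 41.7
```

Call:
send_rows(steps=[[0,0,-0.01,0,0,0,0.04],[0,0,-0.005,0,0,0,0.04],[0,0,-0.003,0,0,0,0.04],[0,0,0,0,0,0,0.04],[0,0,0,0,0,0,0.04]])

```text
clock: 6.67
tcp_pos: [0.3878, -0.3153, 0.0089]
ee_rot: [0.647, 0.762, -0.0, 0.001]
contact_force: [0.0, -0.3, -1.1]
opening: 0.0451
grip_force: 41.7
```

Call:
send_rows(steps=[[0,0,-0.001,0,0,0,0.04],[0,0,-0.001,0,0,0,0.04],[0,0,0,0,0,0,0.04],[0,0,0,0,0,0,0.04]])

```text
clock: 7.0
tcp_pos: [0.3879, -0.3154, 0.0083]
ee_rot: [0.647, 0.762, -0.0, 0.001]
contact_force: [-2.9, 4.0, 17.1]
opening: 0.045
grip_force: 43.7
```

Call:
send_rows(steps=[[0,0,0,0,0,0,0.056],[0,0,0,0,0,0,0.056],[0,0,0,0,0,0,0.056],[0,0,0.008,0,0,0,0.056],[0,0,0,0,0,0,0.056],[0,0,0,0,0,0,0.056]])

```text
clock: 7.5
tcp_pos: [0.3876, -0.3155, 0.0148]
ee_rot: [0.647, 0.762, -0.0, 0.001]
contact_force: [0.0, 0.6, -1.4]
opening: 0.0558
grip_force: 0.0
```

Call:
send_rows(steps=[[0,0,0,0,0,0,0.04],[0,0,0,0,0,0,0.04],[0,0,0,0,0,0,0.04],[0,0,0,0,0,0,0.04],[0,0,0,0,0,0,0.04],[0,0,0,0,0,0,0.04]])

```text
clock: 8.0
tcp_pos: [0.3874, -0.3153, 0.0147]
ee_rot: [0.647, 0.762, -0.0, 0.0]
contact_force: [-0.6, 1.4, 5.6]
opening: 0.0447
grip_force: 41.0
```

Call:
send_rows(steps=[[0,0,0.02,0,0,0,0.04],[0,0,0.02,0,0,0,0.04],[0,0,0.015,0,0,0,0.04],[0,0,0,0,0,0,0.04],[0,0,0,0,0,0,0.04]])

```text
clock: 8.42
tcp_pos: [0.3875, -0.3153, 0.0695]
ee_rot: [0.647, 0.762, -0.0, 0.001]
contact_force: [0.4, -0.2, -1.0]
opening: 0.0451
grip_force: 41.5
```

```bash
cat > look.py <<'E'
import sys
from h import *;from workcell import *
n,cam=sys.argv[1:3]
c=camera(cam);s=ctrl.get_state();print(s["tcp_pos"].round(4),s["opening"].round(4),s["grip_force"],s["contact_force"].round(1))
x,y=s["ee_rot"][:2];print("yaw",2*np.degrees(np.arctan2(y,x))-90)
im=c["color"].copy()
for C,a,L in(((540.4,-308.9),9.26,((0,0,165,147),(-41.5,0,76,141),(39.5,-30.5,80,80),(39.5,41.5,80,58))),((511.9,294),10.46,((0,0,215,72),(-36.5,0,136,66),(69.5,0,70,66)))):
    a=np.radians(a);R=np.array([[np.cos(a),-np.sin(a)],[np.sin(a),np.cos(a)]])
    for cx,cy,w,l in L:
        b=(np.array([[cx+i*w/2,cy+j*l/2] for i,j in((-1,-1),(1,-1),(1,1),(-1,1))])@R.T+C)/1000
        if cam!="none": cv2.polylines(im,[np.int32(proj(c,np.c_[b,np.full(4,.011)]))],True,(255,0,0),1)
cv2.imwrite(f"pics/{n}.png",im[:,:,::-1])
import pickle;pickle.dump(c,open(n+".pkl","wb"))
E
python3 look.py w4 wrist
```

```text
Traceback (most recent call last):
  File "look.py", line 4, in <module>
    c=camera(cam);s=ctrl.get_state();print(s["tcp_pos"].round(4),s["opening"].round(4),s["grip_force"],s["contact_force"].round(1))
                                                                 ^^^^^^^^^^^^^^^^^^
AttributeError: 'float' object has no attribute 'round'
```

Call:
send_rows(steps=[[0.028,0,0,0,0,0,0.04],[0.028,0,0,0,0,0,0.04],[0.028,0,0,0,0,0,0.04],[0.028,-0.001,0,0,0,0,0.04],[0,0,-0.01,0,0,0,0.04],[0,0,-0.015,0,0,0,0.04],[0,0,-0.01,0,0,0,0.04],[0,0,0,0,0,0,0.04]])

```text
clock: 9.13
tcp_pos: [0.497, -0.3145, 0.0306]
ee_rot: [0.647, 0.762, -0.0, -0.004]
contact_force: [-0.1, 0.3, -1.5]
opening: 0.0448
grip_force: 41.5
```

Call:
send_rows(steps=[[0,0,-0.006,0,0,0,0.04],[0,0,-0.005,0,0,0,0.04],[0,0,-0.003,0,0,0,0.04],[0,0,0,0,0,0,0.04],[0,0,0,0,0,0,0.04]])

```text
clock: 9.55
tcp_pos: [0.4993, -0.3163, 0.0205]
ee_rot: [0.647, 0.762, 0.0, 0.0]
contact_force: [0.7, -1.1, -0.7]
opening: 0.0449
grip_force: 41.5
```

```bash
sed -i 's/s\["opening"\].round(4)/s["opening"]/' look.py;python3 look.py w4 wrist
```

```text
[ 0.4994 -0.3164  0.0207] 0.04506482435535383 41.487718150019646 [-0.6 -0.4 -0.5]
yaw 9.329320621447806
```

View pics/w4.png

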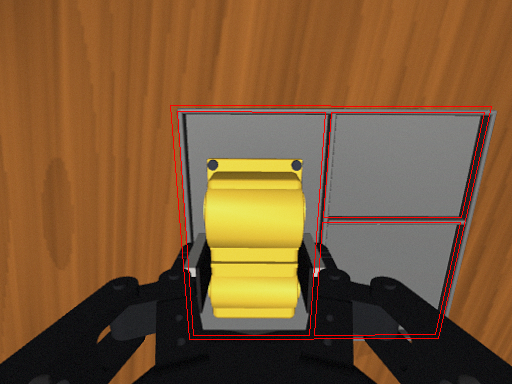

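Gearbox (254,240) is centred in the long compartment, between the walls at columns 185 and 326.

Call:
send_rows(steps=[[0,0,-0.0015,0,0,0,0.04],[0,0,-0.001,0,0,0,0.04],[0,0,0,0,0,0,0.04],[0,0,0,0,0,0,0.04]])

```text
clock: 9.93
tcp_pos: [0.4994, -0.3161, 0.0179]
ee_rot: [0.647, 0.762, 0.0, 0.0]
contact_force: [0.5, 0.6, -1.4]
opening: 0.0449
grip_force: 41.5
```

Call:
send_rows(steps=[[0,0,-0.0007,0,0,0,0.04],[0,0,0,0,0,0,0.04],[0,0,0,0,0,0,0.04]])

```text
clock: 10.18
tcp_pos: [0.4994, -0.3162, 0.0177]
ee_rot: [0.647, 0.762, 0.0, 0.0]
contact_force: [-1.2, 1.1, 5.8]
opening: 0.0449
grip_force: 42.1
```

Call:
send_rows(steps=[[0,0,0,0,0,0,0.05],[0,0,0,0,0,0,0.056],[0,0,0,0,0,0,0.056],[0,0,0.01,0,0,0,0.056],[0,0,0.02,0,0,0,0.056],[0,0,0.03,0,0,0,0.056],[0,0,0.03,0,0,0,0.075]])

```text
clock: 10.77
tcp_pos: [0.4989, -0.3158, 0.108]
ee_rot: [0.647, 0.762, 0.0, -0.001]
contact_force: [-0.1, -0.4, 0.3]
opening: 0.0666
grip_force: 0.0
```

Call:
send_rows(steps=[[0.005,0.031,0,0,0,0,0.075],[0.005,0.031,0,0,0,0,0.075],[0.005,0.031,0,0,0,0,0.075],[0.005,0.031,0,0,0,0,0.075],[0.005,0.031,0,0,0,0,0.075],[0.005,0.031,0,0,0,0,0.075],[0.005,0.031,0,0,0,0,0.075]])

```text
clock: 11.35
tcp_pos: [0.5345, -0.0977, 0.1079]
ee_rot: [0.647, 0.762, 0.0, 0.0]
contact_force: [1.0, -0.6, 0.1]
opening: 0.0748
grip_force: 0.0
```

Call:
send_rows(steps=[[0.005,0.031,0,0,0,0,0.075],[0.005,0.031,0,0,0,0,0.075],[0.005,0.031,0,0,0,0,0.075],[0.005,0.031,0,0,0,0,0.075],[0.005,0.031,0,0,0,0,0.075],[0.005,0.031,0,0,0,0,0.075],[0.005,0.031,0,0,0,0,0.075],[0,0,0,0,0,0,0.075]])

```text
clock: 12.02
tcp_pos: [0.5698, 0.1229, 0.1079]
ee_rot: [0.646, 0.764, 0.001, 0.0]
contact_force: [-0.6, -0.3, -0.0]
opening: 0.0748
grip_force: 0.0
```

```bash
python3 look.py w5 wrist
python3 - <<'E'
from h import *;import pickle
for n in("w1","w5"):
    c=pickle.load(open(n+".pkl","rb"));q=cloud(c).reshape(-1,3)
    for lo,hi in((.008,.05),(.034,.05)):
        m=(np.hypot(q[:,0]-.571,q[:,1]-.123)<.04)&(q[:,2]>lo)&(q[:,2]<hi)
        print(n,lo,m.sum(),cv2.minEnclosingCircle(np.float32(q[m,:2]*1000)) if m.sum()>5 else "",cv2.minAreaRect(np.float32(q[m,:2]*1000)) if m.sum()>5 else "",q[m,2].max())
E
```

```text
[0.5695 0.1205 0.1076] 0.07493958594574816 0.0 [ 0.6 -0.1 -0.6]
yaw 9.57601240398013
w1 0.008 2162 ((572.736328125, 123.623291015625), 29.17792510986328) ((573.1636962890625, 123.43959045410156), (57.90098190307617, 56.298248291015625), 83.11548614501953) 0.04343583544580935
w1 0.034 1004 ((572.6962280273438, 123.59832763671875), 29.174606323242188) ((573.1636962890625, 123.43959045410156), (57.90098190307617, 56.298248291015625), 83.11548614501953) 0.04343583544580935
w5 0.008 2699 ((572.3982543945312, 123.80988311767578), 29.153396606445312) ((572.6825561523438, 123.89631652832031), (56.79670333862305, 57.37605667114258), 7.724360942840576) 0.04284997779950599
w5 0.034 1136 ((572.4364013671875, 123.7159652709961), 29.0766544342041) ((572.6829833984375, 123.8929443359375), (56.79670333862305, 57.3692626953125), 7.724360942840576) 0.04284997779950599
```

Call:
send_rows(steps=[[0.003,0.0045,-0.02,0,0,0,0.075],[0,0,-0.02,0,0,0,0.075],[0,0,-0.02,0,0,0,0.075],[0,0,0,0,0,0,0.075],[0,0,-0.02,0,0,0,0.075],[0,0,-0.01,0,0,0,0.075],[0,0,-0.0065,0,0,0,0.075],[0,0,0,0,0,0,0.075]])

```text
clock: 12.73
tcp_pos: [0.5717, 0.1218, 0.01]
ee_rot: [0.647, 0.762, -0.001, -0.001]
contact_force: [0.1, -0.3, 0.5]
opening: 0.0748
grip_force: 0.0
```

Call:
send_rows(steps=[[0,0,0,0,0,0,0.05],[0,0,0,0,0,0,0.05],[0,0,0,0,0,0,0.05],[0,0,0,0,0,0,0.05],[0,0,0,0,0,0,0.05],[0,0,0,0,0,0,0.05]])

```text
clock: 13.23
tcp_pos: [0.5731, 0.1223, 0.0119]
ee_rot: [0.647, 0.762, 0.001, 0.001]
contact_force: [0.2, -1.4, 5.7]
opening: 0.0574
grip_force: 43.3
```

Call:
send_rows(steps=[[0,0,0.01,0,0,0,0.05],[0,0,0.02,0,0,0,0.05],[0,0,0.03,0,0,0,0.05],[0,0,0.03,0,0,0,0.05],[0,0,0,0,0,0,0.05],[0,0,0,0,0,0,0.05]])

```text
clock: 13.73
tcp_pos: [0.5735, 0.1226, 0.1031]
ee_rot: [0.647, 0.762, 0.002, 0.002]
contact_force: [-0.2, 0.3, -1.3]
opening: 0.0575
grip_force: 43.1
```

```bash
python3 look.py w6 wrist
```

```text
[0.5724 0.1224 0.1013] 0.0572692178339817 43.0870421603322 [-0.2 -0.7 -0.8]
yaw 9.342641897095959
```

View pics/w6.png

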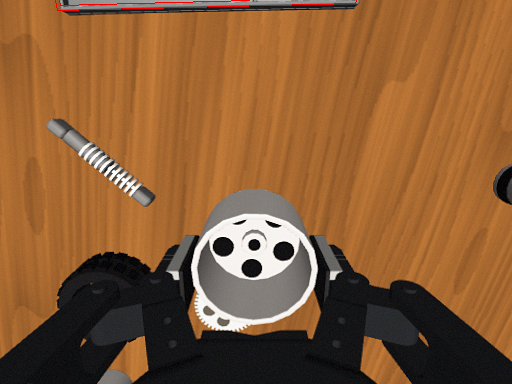

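Rear rim (255,265) is held upright in the fingers, open side up. The front tray edge is at the top.

Call:
send_rows(steps=[[0.0008,-0.0303,0,0,0,0.0525,0.05],[0.0008,-0.0303,0,0,0,0.0525,0.05],[0.0008,-0.0303,0,0,0,0.0525,0.05],[0.0008,-0.0303,0,0,0,0.0525,0.05],[0.0008,-0.0303,0,0,0,0.0525,0.05],[0.0008,-0.0303,0,0,0,0.0525,0.05],[0.0008,-0.0303,0,0,0,0.0525,0.05],[0.0008,-0.0303,0,0,0,0.0525,0.05]])

```text
clock: 14.45
tcp_pos: [0.5775, -0.1212, 0.099]
ee_rot: [0.473, 0.881, -0.0, -0.002]
contact_force: [0.5, -0.3, -0.2]
opening: 0.0574
grip_force: 43.1
```

Call:
send_rows(steps=[[0.0008,-0.0303,0,0,0,0.0525,0.05],[0.0008,-0.0303,0,0,0,0.0525,0.05],[0.0008,-0.0303,0,0,0,0.0525,0.05],[0.0008,-0.0303,0,0,0,0.0525,0.05],[0.0008,-0.0303,0,0,0,0.0525,0.05],[0.0008,-0.0303,0,0,0,0.0525,0.05],[0.0008,-0.0303,0,0,0,0.0525,0.05],[0,0,-0.02,0,0,0,0.05]])

```text
clock: 15.12
tcp_pos: [0.585, -0.3391, 0.0825]
ee_rot: [0.306, 0.952, -0.002, 0.003]
contact_force: [-0.7, -0.2, -0.8]
opening: 0.0571
grip_force: 43.1
```

Call:
send_rows(steps=[[0,0,-0.02,0,0,0,0.05],[0,0,-0.02,0,0,0,0.05],[0,0,0,0,0,0,0.05],[0,0,0,0,0,0,0.05]])

```text
clock: 15.45
tcp_pos: [0.583, -0.3312, 0.0383]
ee_rot: [0.305, 0.952, 0.001, -0.002]
contact_force: [0.2, 0.7, -0.9]
opening: 0.0575
grip_force: 43.1
```

```bash
python3 look.py w7 wrist
```

```text
[ 0.5841 -0.3318  0.0401] 0.057796014057770316 43.0827509611845 [ 0.9 -0.3 -0.2]
yaw 54.46848166351748
```

View pics/w7.png

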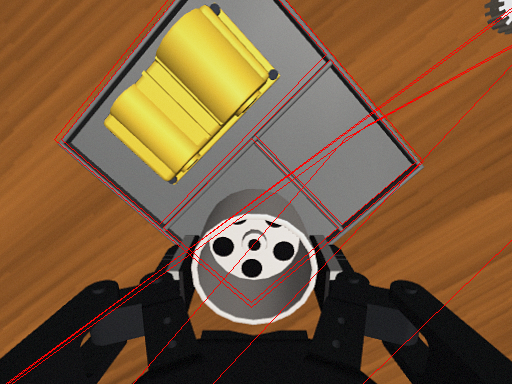

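Gearbox lies flat in the long compartment (190,95). The rim (255,265) is above the larger compartment.

Call:
send_rows(steps=[[0,0,-0.01,0,0,0,0.05],[0,0,-0.007,0,0,0,0.05],[0,0,-0.004,0,0,0,0.05],[0,0,0,0,0,0,0.05],[0,0,0,0,0,0,0.05]])

```text
clock: 15.92
tcp_pos: [0.5843, -0.332, 0.0195]
ee_rot: [0.305, 0.952, 0.0, -0.0]
contact_force: [-0.2, -0.4, -0.0]
opening: 0.0574
grip_force: 43.1
```

Call:
send_rows(steps=[[0,0,-0.0015,0,0,0,0.05],[0,0,0,0,0,0,0.05],[0,0,0,0,0,0,0.05]])

```text
clock: 16.17
tcp_pos: [0.5844, -0.3322, 0.0184]
ee_rot: [0.305, 0.952, -0.0, 0.0]
contact_force: [-0.8, -0.9, -0.1]
opening: 0.0577
grip_force: 43.1
```

Call:
send_rows(steps=[[0,0,-0.0015,0,0,0,0.05],[0,0,0,0,0,0,0.05],[0,0,0,0,0,0,0.05]])

```text
clock: 16.42
tcp_pos: [0.5843, -0.3321, 0.0166]
ee_rot: [0.305, 0.952, 0.0, -0.0]
contact_force: [-0.1, -0.4, -0.5]
opening: 0.0574
grip_force: 43.1
```

Call:
send_rows(steps=[[0,0,-0.001,0,0,0,0.05],[0,0,0,0,0,0,0.05],[0,0,0,0,0,0,0.05]])

```text
clock: 16.67
tcp_pos: [0.5843, -0.3321, 0.0155]
ee_rot: [0.305, 0.952, 0.0, -0.0]
contact_force: [-0.4, -0.9, -0.8]
opening: 0.0574
grip_force: 43.1
```

Call:
send_rows(steps=[[0,0,-0.0008,0,0,0,0.05],[0,0,0,0,0,0,0.05],[0,0,0,0,0,0,0.05]])

```text
clock: 16.92
tcp_pos: [0.5844, -0.3322, 0.015]
ee_rot: [0.305, 0.952, 0.0, 0.0]
contact_force: [0.8, 0.1, 0.3]
opening: 0.0577
grip_force: 43.1
```

Call:
send_rows(steps=[[0,0,-0.0005,0,0,0,0.05],[0,0,0,0,0,0,0.05],[0,0,0,0,0,0,0.05]])

```text
clock: 17.17
tcp_pos: [0.5844, -0.3322, 0.0149]
ee_rot: [0.305, 0.952, -0.0, 0.0]
contact_force: [-2.2, 0.9, 6.0]
opening: 0.0574
grip_force: 43.5
```

Call:
send_rows(steps=[[0,0,0,0,0,0,0.066],[0,0,0,0,0,0,0.066],[0,0,0,0,0,0,0.066],[0,0,0.015,0,0,0,0.066],[0,0,0.025,0,0,0,0.066],[0,0,0.025,0,0,0,0.066],[0,0,0.025,0,0,0,0.04]])

```text
clock: 17.75
tcp_pos: [0.5841, -0.3319, 0.1047]
ee_rot: [0.305, 0.952, 0.0, -0.001]
contact_force: [-0.0, 0.1, 0.7]
opening: 0.0553
grip_force: 0.0
```

Call:
send_rows(steps=[[-0.0035,0.0278,0,0,0,0,0.04],[-0.0035,0.0278,0,0,0,0,0.04],[-0.0035,0.0278,0,0,0,0,0.04],[-0.0035,0.0278,0,0,0,0,0.04],[-0.0035,0.0278,0,0,0,0,0.04],[-0.0035,0.0278,0,0,0,0,0.04],[-0.0035,0.0278,0,0,0,0,0.035],[0,0,0,0,0,0,0.035]])

```text
clock: 18.42
tcp_pos: [0.5588, -0.1328, 0.1041]
ee_rot: [0.304, 0.953, 0.001, -0.001]
contact_force: [0.5, 0.4, -0.6]
opening: 0.035
grip_force: 0.0
```

Call:
send_rows(steps=[[0,0,0,0,0,0,0.035],[0,0,0,0,0,0,0.035]])

```text
clock: 18.58
tcp_pos: [0.5602, -0.138, 0.1044]
ee_rot: [0.305, 0.952, -0.0, 0.0]
contact_force: [0.4, -0.1, -0.7]
opening: 0.0347
grip_force: 0.0
```

```bash
python3 look.py w8 wrist
python3 - <<'E'
from h import *;import pickle
for n in("top0","w7","w8"):
    c=pickle.load(open(n+".pkl","rb"));q=cloud(c).reshape(-1,3)
    for lo,hi in((.006,.04),(.019,.04)):
        m=(np.hypot(q[:,0]-.560,q[:,1]+.138)<.025)&(q[:,2]>lo)&(q[:,2]<hi)
        if m.sum()>5:print(n,lo,m.sum(),cv2.minEnclosingCircle(np.float32(q[m,:2]*1000)),q[m].max(0))
E
```

```text
[ 0.5602 -0.1384  0.1043] 0.03533622228123636 0.0 [ 0.  -0.7  0.5]
yaw 54.43041813979005
top0 0.006 159 ((560.4884643554688, -137.5554962158203), 15.819108963012695) [ 0.5750693  -0.12304894  0.0240514 ]
top0 0.019 30 ((560.9755249023438, -137.34390258789062), 7.082953453063965) [ 0.56694458 -0.13219244  0.0240514 ]
w7 0.006 449 ((564.3955688476562, -149.8711395263672), 10.12995433807373) [ 0.57438359 -0.1456074   0.01250704]
w8 0.006 952 ((562.5055541992188, -137.9138641357422), 16.210994720458984) [ 0.57794539 -0.12190925  0.02527909]
w8 0.019 223 ((562.12158203125, -137.90635681152344), 7.030153751373291) [ 0.56875691 -0.13097443  0.02527909]
```

View pics/w8.png

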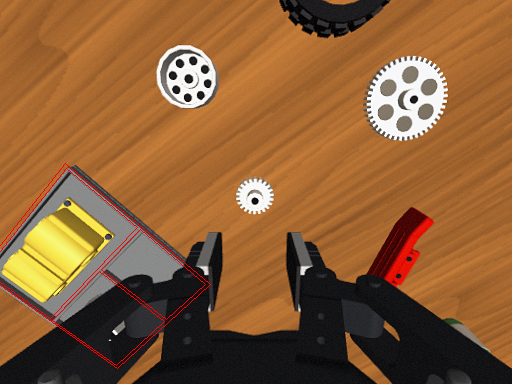

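Idler (255,195) is centred between the fingers. The front rim is at (187,76) and the bumper at (405,245).

Call:
send_rows(steps=[[0.001,0.0005,-0.025,0,0,0,0.035],[0,0,-0.025,0,0,0,0.035],[0,0,-0.02,0,0,0,0.035],[0,0,-0.01,0,0,0,0.035],[0,0,-0.007,0,0,0,0.035],[0,0,-0.0035,0,0,0,0.035],[0,0,0,0,0,0,0.035],[0,0,0,0,0,0,0.035]])

```text
clock: 19.3
tcp_pos: [0.5615, -0.1375, 0.0146]
ee_rot: [0.305, 0.952, -0.0, 0.001]
contact_force: [0.4, 0.1, 0.6]
opening: 0.0348
grip_force: 0.0
```

Call:
send_rows(steps=[[0,0,0,0,0,0,0.008],[0,0,0,0,0,0,0.008],[0,0,0,0,0,0,0.008],[0,0,0,0,0,0,0.008],[0,0,0,0,0,0,0.008],[0,0,0,0,0,0,0.008]], squeeze=30)

```text
clock: 19.8
tcp_pos: [0.5615, -0.1373, 0.0149]
ee_rot: [0.305, 0.952, -0.0, 0.001]
contact_force: [-0.8, -0.2, 5.6]
opening: 0.012
grip_force: 29.4
```

Call:
send_rows(steps=[[0,0,0.01,0,0,0,0.008],[0,0,0.02,0,0,0,0.008],[0,0,0.03,0,0,0,0.008],[0,0,0,0,0,0,0.008],[0,0,0,0,0,0,0.008]])

```text
clock: 20.22
tcp_pos: [0.562, -0.1374, 0.076]
ee_rot: [0.305, 0.952, -0.0, 0.002]
contact_force: [-0.7, -0.8, -0.5]
opening: 0.0116
grip_force: 29.2
```

Call:
send_rows(steps=[[0.0022,-0.0248,0,0,0,0,0.008],[0.0022,-0.0248,0,0,0,0,0.008],[0.0022,-0.0248,0,0,0,0,0.008],[0.0022,-0.0248,0,0,0,0,0.008],[0.0022,-0.0248,0,0,0,0,0.008],[0,0,0,0,0,0,0.008],[0,0,0,0,0,0,0.008]])

```text
clock: 20.8
tcp_pos: [0.571, -0.2618, 0.0726]
ee_rot: [0.306, 0.952, 0.0, -0.001]
contact_force: [-0.6, 0.5, -0.8]
opening: 0.0121
grip_force: 29.3
```

Call:
send_rows(steps=[[0,0,-0.02,0,0,0,0.008],[0,0,-0.02,0,0,0,0.008],[0,0,0,0,0,0,0.008],[0,0,0,0,0,0,0.008]])

```text
clock: 21.13
tcp_pos: [0.5709, -0.2594, 0.0326]
ee_rot: [0.305, 0.952, 0.001, -0.002]
contact_force: [-0.2, 0.9, -0.6]
opening: 0.0116
grip_force: 29.3
```

```bash
python3 look.py w9 wrist
```

```text
[ 0.5718 -0.2601  0.0339] 0.011659631277692515 29.270257651805878 [ 0.7 -0.   0.4]
yaw 54.51088157153299
```

View pics/w9.png

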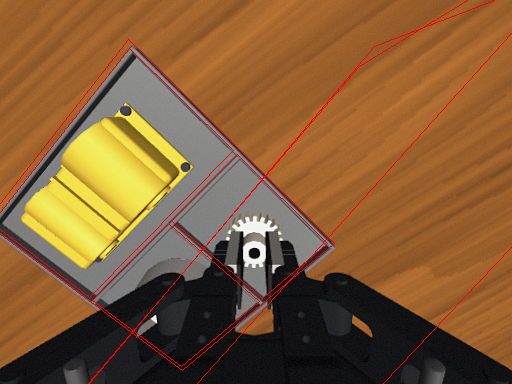

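Idler (254,245) is held level above the smallest compartment.

Call:
send_rows(steps=[[0,0,-0.007,0,0,0,0.008],[0,0,-0.005,0,0,0,0.008],[0,0,-0.003,0,0,0,0.008],[0,0,0,0,0,0,0.008],[0,0,0,0,0,0,0.008]])

```text
clock: 21.6
tcp_pos: [0.5718, -0.261, 0.0188]
ee_rot: [0.305, 0.952, 0.0, -0.0]
contact_force: [0.2, 0.5, -1.0]
opening: 0.0117
grip_force: 29.3
```

Call:
send_rows(steps=[[0,0,-0.001,0,0,0,0.008],[0,0,0,0,0,0,0.008],[0,0,0,0,0,0,0.008]])

```text
clock: 21.85
tcp_pos: [0.5719, -0.2611, 0.018]
ee_rot: [0.305, 0.952, 0.0, 0.0]
contact_force: [0.9, 0.4, -0.1]
opening: 0.0115
grip_force: 29.3
```

Call:
send_rows(steps=[[0,0,-0.0007,0,0,0,0.008],[0,0,0,0,0,0,0.008],[0,0,0,0,0,0,0.008]])

```text
clock: 22.1
tcp_pos: [0.572, -0.2611, 0.0179]
ee_rot: [0.305, 0.952, -0.0, 0.0]
contact_force: [-1.6, -0.7, 6.3]
opening: 0.0118
grip_force: 29.8
```

Call:
send_rows(steps=[[0,0,0,0,0,0,0.03],[0,0,0,0,0,0,0.03],[0,0,0,0,0,0,0.03],[0,0,0.015,0,0,0,0.03],[0,0,0.025,0,0,0,0.03],[0,0,0.025,0,0,0,0.03],[0,0,0.025,0,0,0,0.03]])

```text
clock: 22.68
tcp_pos: [0.5716, -0.2609, 0.1076]
ee_rot: [0.305, 0.952, 0.0, -0.001]
contact_force: [0.7, -0.2, 0.5]
opening: 0.0301
grip_force: 0.0
```

Call:
send_rows(steps=[[0.0156,0.0263,0,0,0,-0.054,0.035],[0.0156,0.0263,0,0,0,-0.054,0.035],[0.0156,0.0263,0,0,0,-0.054,0.035],[0.0156,0.0263,0,0,0,-0.054,0.035],[0.0156,0.0263,0,0,0,-0.054,0.035],[0.0156,0.0263,0,0,0,-0.054,0.035],[0.0156,0.0263,0,0,0,-0.054,0.035],[0,0,0,0,0,0,0.035]])

```text
clock: 23.35
tcp_pos: [0.683, -0.0714, 0.1067]
ee_rot: [0.478, 0.879, 0.001, 0.0]
contact_force: [-0.7, -1.0, -0.3]
opening: 0.0349
grip_force: 0.0
```

Call:
send_rows(steps=[[0,0,0,0,0,0,0.035],[0,0,0,0,0,0,0.035]])

```text
clock: 23.52
tcp_pos: [0.6807, -0.0771, 0.1066]
ee_rot: [0.478, 0.878, -0.0, -0.0]
contact_force: [-0.7, -0.3, -0.6]
opening: 0.0353
grip_force: 0.0
```

```bash
python3 look.py w10 wrist
python3 - <<'E'
from h import *;import pickle
for n in("top0","w8","w10"):
    c=pickle.load(open(n+".pkl","rb"));q=cloud(c).reshape(-1,3)
    h=cv2.cvtColor(c["color"],cv2.COLOR_RGB2HSV).reshape(-1,3);red=(h[:,1]>150)&((h[:,0]<6)|(h[:,0]>174))
    d=red&(np.hypot(q[:,0]-.69,q[:,1]+.07)<.07)
    for lo,hi in((-.01,.05),(.024,.035)):
        m=d&(q[:,2]>lo)&(q[:,2]<hi)
        if m.sum()>5:print(n,lo,m.sum(),cv2.minAreaRect(np.float32(q[m,:2]*1000)))
    # bar mid: top points within 20mm of the middle
    m=d&(q[:,2]>.024)&(q[:,2]<.035)&(np.hypot(q[:,0]-.6815,q[:,1]+.0771)<.025)
    if m.sum()>5:print(" bar",m.sum(),cv2.minAreaRect(np.float32(q[m,:2]*1000)))
E
```

```text
[ 0.6805 -0.0777  0.1068] 0.034974648528550825 0.0 [ 0.4  0.6 -0.2]
yaw 32.79863669749108
top0 -0.01 456 ((692.8570556640625, -68.57585144042969), (36.6072883605957, 110.59087371826172), 33.865482330322266)
top0 0.024 205 ((683.51220703125, -75.13226318359375), (12.61058235168457, 110.0771255493164), 33.3509521484375)
 bar 97 ((682.3551635742188, -76.51507568359375), (9.116216659545898, 49.50123977661133), 33.1897087097168)
w8 -0.01 2419 ((685.5261840820312, -55.225830078125), (37.395294189453125, 77.6207275390625), 35.12358474731445)
w8 0.024 906 ((672.228759765625, -56.985565185546875), (11.823993682861328, 65.33698272705078), 29.20453643798828)
 bar 481 ((679.962890625, -69.69232177734375), (9.834561347961426, 35.62616729736328), 33.65968322753906)
w10 -0.01 2704 ((698.7841796875, -72.69992065429688), (36.19591522216797, 121.44864654541016), 33.49016571044922)
w10 0.024 1356 ((686.4077758789062, -74.94381713867188), (13.304730415344238, 111.48785400390625), 33.20176696777344)
 bar 582 ((683.6940307617188, -75.56539154052734), (7.929688453674316, 49.71573257446289), 33.4031867980957)
```

View pics/w10.png

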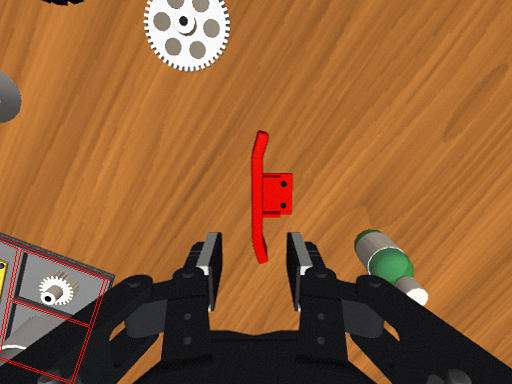

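Bumper bar (257,195) is centred between the fingers with its tongue to the right. The idler (55,290) lies flat in the smallest compartment.

Call:
send_rows(steps=[[0.002,0.0014,-0.025,0,0,0.009,0.035],[0,0,-0.025,0,0,0,0.035],[0,0,-0.02,0,0,0,0.035],[0,0,-0.012,0,0,0,0.035],[0,0,-0.008,0,0,0,0.035],[0,0,-0.004,0,0,0,0.035],[0,0,0,0,0,0,0.035],[0,0,0,0,0,0,0.035]])

```text
clock: 24.23
tcp_pos: [0.6837, -0.0759, 0.0142]
ee_rot: [0.475, 0.88, 0.0, 0.001]
contact_force: [0.1, 0.2, 0.1]
opening: 0.0351
grip_force: 0.0
```

Call:
send_rows(steps=[[0,0,0,0,0,0,0.004],[0,0,0,0,0,0,0.004],[0,0,0,0,0,0,0.004],[0,0,0,0,0,0,0.004],[0,0,0,0,0,0,0.004],[0,0,0,0,0,0,0.004],[0,0,0,0,0,0,0.004]], squeeze=45)

```text
clock: 24.82
tcp_pos: [0.6838, -0.0756, 0.0145]
ee_rot: [0.475, 0.88, 0.0, 0.001]
contact_force: [-0.5, 0.3, 5.6]
opening: 0.0077
grip_force: 47.3
```

Call:
send_rows(steps=[[0,0,0.01,0,0,0,0.004],[0,0,0.02,0,0,0,0.004],[0,0,0.03,0,0,0,0.004],[0,0,0.03,0,0,0,0.004],[0,0,0,0,0,0,0.004],[0,0,0,0,0,0,0.004]])

```text
clock: 25.32
tcp_pos: [0.6842, -0.0757, 0.1059]
ee_rot: [0.475, 0.88, 0.001, 0.002]
contact_force: [-0.0, -0.7, -2.0]
opening: 0.0077
grip_force: 46.5
```

```bash
python3 look.py w11 wrist
python3 - <<'E'
from h import *;import pickle
c=pickle.load(open("w11.pkl","rb"));q=cloud(c).reshape(-1,3)
h=cv2.cvtColor(c["color"],cv2.COLOR_RGB2HSV).reshape(-1,3);red=(h[:,1]>150)&((h[:,0]<6)|(h[:,0]>174))&(q[:,2]>.06)&(q[:,2]<.15)
r=q[red]*1000
# plane-frame of the bumper, yaw 33.3
a=np.radians(33.3);e=np.array([[np.cos(a),np.sin(a)],[-np.sin(a),np.cos(a)]])
k=np.c_[r[:,:2]@e.T-e@[682.5,-76.2],r[:,2]]
for lo in range(-70,70,10):
    m=(k[:,1]>lo)&(k[:,1]<=lo+10)&(abs(k[:,0])<8)
    if m.sum()>10: print(lo,np.percentile(k[m,2],[50,95]).round(1),k[m,0].mean().round(1))
m=(k[:,0]>8);print("tongue",m.sum(),[ (x,np.median(k[m&(abs(k[:,0]-x)<2),2]).round(1)) for x in(12,18,24,30) if (m&(abs(k[:,0]-x)<2)).sum()])
E
```

```text
[ 0.683  -0.0755  0.1037] 0.007821351041557517 46.52827978134155 [-0.4 -0.3 -1. ]
yaw 33.32237353456546
-50 [120.2 121.2] 4.3
-40 [120.3 121.3] 3.3
-30 [120.3 121.1] 2.9
-20 [120.3 121.7] 3.0
-10 [120.2 137.6] 3.2
0 [120.3 134.1] 3.3
10 [120.1 121.3] 3.0
20 [120.  121.1] 2.9
30 [120. 121.] 3.2
40 [120.1 121.1] 4.3
50 [119.1 120.8] 5.5
tongue 2078 [(12, np.float64(104.9)), (18, np.float64(97.8)), (24, np.float64(97.4)), (30, np.float64(97.3))]
```

Call:
send_rows(steps=[[-0.017,0.0291,0,0,0,0.0977,0.004],[-0.017,0.0291,0,0,0,0.0977,0.004],[-0.017,0.0291,0,0,0,0.0977,0.004],[-0.017,0.0291,0,0,0,0.0977,0.004],[-0.017,0.0291,0,0,0,0.0977,0.004],[-0.017,0.0291,0,0,0,0.0977,0.004]])

```text
clock: 25.87
tcp_pos: [0.5788, 0.1002, 0.1014]
ee_rot: [0.198, 0.98, -0.0, -0.002]
contact_force: [1.4, -0.0, -0.1]
opening: 0.008
grip_force: 46.5
```

Call:
send_rows(steps=[[-0.017,0.0291,0,0,0,0.0977,0.004],[-0.017,0.0291,0,0,0,0.0977,0.004],[-0.017,0.0291,0,0,0,0.0977,0.004],[-0.017,0.0291,0,0,0,0.0977,0.004],[-0.017,0.0291,0,0,0,0.0977,0.004],[-0.017,0.0291,0,0,0,0.0977,0.004],[0,0,0,0,0,0,0.004]])

```text
clock: 26.45
tcp_pos: [0.4746, 0.2775, 0.1016]
ee_rot: [-0.096, 0.995, 0.0, -0.002]
contact_force: [-1.0, 0.4, -0.1]
opening: 0.0078
grip_force: 46.5
```

Call:
send_rows(steps=[[0,0,-0.02,0,0,0,0.004],[0,0,-0.02,0,0,0,0.004],[0,0,-0.02,0,0,0,0.004],[0,0,0,0,0,0,0.004],[0,0,0,0,0,0,0.004]])

```text
clock: 26.87
tcp_pos: [0.4778, 0.2729, 0.0415]
ee_rot: [-0.091, 0.996, -0.001, -0.002]
contact_force: [0.2, -0.6, 0.3]
opening: 0.0071
grip_force: 46.5
```

```bash
python3 look.py w12 wrist
```

```text
[0.4788 0.2733 0.0428] 0.0077409230125367 46.496599316596985 [-0.4 -0.   0.3]
yaw 100.45943629720043
```

View pics/w12.png

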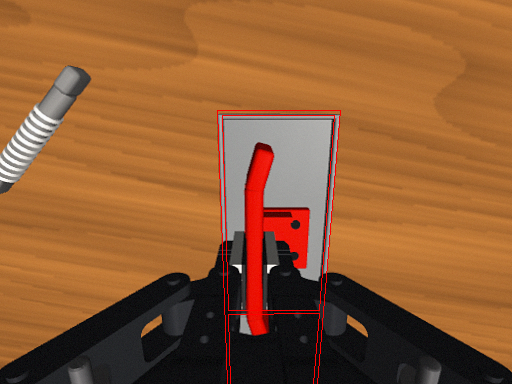

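Bumper (257,240) is above the long compartment and lined up with its walls (222–330).

Call:
send_rows(steps=[[0,0,-0.01,0,0,0,0.004],[0,0,-0.008,0,0,0,0.004],[0,0,-0.004,0,0,0,0.004],[0,0,-0.002,0,0,0,0.004],[0,0,0,0,0,0,0.004],[0,0,0,0,0,0,0.004]])

```text
clock: 27.42
tcp_pos: [0.4791, 0.2737, 0.0192]
ee_rot: [-0.091, 0.996, 0.0, 0.0]
contact_force: [-0.6, 0.2, -0.1]
opening: 0.0076
grip_force: 46.5
```

Call:
send_rows(steps=[[0,0,-0.0008,0,0,0,0.004],[0,0,0,0,0,0,0.004],[0,0,0,0,0,0,0.004]])

```text
clock: 27.67
tcp_pos: [0.4792, 0.2737, 0.0185]
ee_rot: [-0.091, 0.996, 0.0, 0.0]
contact_force: [-0.2, -0.1, -0.5]
opening: 0.0074
grip_force: 46.5
```

Call:
send_rows(steps=[[0,0,-0.0008,0,0,0,0.004],[0,0,0,0,0,0,0.004],[0,0,0,0,0,0,0.004]])

```text
clock: 27.92
tcp_pos: [0.479, 0.2737, 0.0175]
ee_rot: [-0.091, 0.996, 0.0, -0.0]
contact_force: [0.3, -0.6, -1.0]
opening: 0.0074
grip_force: 46.5
```

Call:
send_rows(steps=[[0,0,-0.0006,0,0,0,0.004],[0,0,0,0,0,0,0.004],[0,0,0,0,0,0,0.004]])

```text
clock: 28.17
tcp_pos: [0.4791, 0.2737, 0.0174]
ee_rot: [-0.091, 0.996, 0.0, 0.0]
contact_force: [-1.9, -1.2, 5.8]
opening: 0.0078
grip_force: 47.2
```

Call:
send_rows(steps=[[0,0,-0.0004,0,0,0,0.004],[0,0,0,0,0,0,0.004],[0,0,0,0,0,0,0.004]])

```text
clock: 28.42
tcp_pos: [0.4791, 0.2737, 0.0174]
ee_rot: [-0.091, 0.996, 0.0, 0.0]
contact_force: [-2.3, -1.4, 8.3]
opening: 0.0077
grip_force: 47.8
```

Call:
send_rows(steps=[[0,0,0,0,0,0,0.022],[0,0,0,0,0,0,0.022],[0,0,0,0,0,0,0.022],[0,0,0.015,0,0,0,0.022],[0,0,0.025,0,0,0,0.022],[0,0,0.025,0,0,0,0.022],[0,0,0.025,0,0,0,0.03]])

```text
clock: 29.0
tcp_pos: [0.4787, 0.2735, 0.1071]
ee_rot: [-0.091, 0.996, -0.0, -0.001]
contact_force: [0.8, 0.5, 0.2]
opening: 0.03
grip_force: 0.0
```

Call:
send_rows(steps=[[-0.0019,-0.0305,0,0,0,-0.0604,0.06],[-0.0019,-0.0305,0,0,0,-0.0604,0.06],[-0.0019,-0.0305,0,0,0,-0.0604,0.06],[-0.0019,-0.0305,0,0,0,-0.0604,0.06],[-0.0019,-0.0305,0,0,0,-0.0604,0.06],[-0.0019,-0.0305,0,0,0,-0.0604,0.06],[-0.0019,-0.0305,0,0,0,-0.0604,0.06]])

```text
clock: 29.58
tcp_pos: [0.4654, 0.0588, 0.1064]
ee_rot: [0.121, 0.993, 0.0, 0.0]
contact_force: [1.6, -0.0, 0.2]
opening: 0.0597
grip_force: 0.0
```

Call:
send_rows(steps=[[-0.0019,-0.0305,0,0,0,-0.0604,0.06],[-0.0019,-0.0305,0,0,0,-0.0604,0.06],[-0.0019,-0.0305,0,0,0,-0.0604,0.06],[-0.0019,-0.0305,0,0,0,-0.0604,0.06],[-0.0019,-0.0305,0,0,0,-0.0604,0.06],[-0.0019,-0.0305,0,0,0,-0.0604,0.06],[0,0,0,0,0,0,0.06],[0,0,0,0,0,0,0.06]])

```text
clock: 30.25
tcp_pos: [0.4541, -0.1241, 0.1063]
ee_rot: [0.298, 0.955, 0.0, -0.0]
contact_force: [-0.1, 0.0, -0.6]
opening: 0.0601
grip_force: 0.0
```

```bash
python3 look.py w13 wrist
python3 - <<'E'
from h import *;import pickle
for n in("w8","w13"):
    c=pickle.load(open(n+".pkl","rb"));q=cloud(c).reshape(-1,3)
    m=(np.hypot(q[:,0]-.4545,q[:,1]+.1235)<.032)&(q[:,2]>.008)&(q[:,2]<.03)
    if m.sum()>5:print(n,m.sum(),cv2.minEnclosingCircle(np.float32(q[m,:2]*1000)),q[m,2].max())
E
```

```text
[ 0.4541 -0.123   0.1063] 0.06006442794440398 0.0 [0.3 0.2 0.3]
yaw 55.45056293841853
w8 1582 ((456.1037292480469, -123.08477783203125), 22.04850959777832) 0.02545096789056981
w13 1249 ((455.525390625, -123.75840759277344), 21.86594009399414) 0.0246898670768917
```

Call:
send_rows(steps=[[0.0012,-0.0005,-0.025,0,0,0,0.06],[0,0,-0.025,0,0,0,0.06],[0,0,-0.02,0,0,0,0.06],[0,0,-0.012,0,0,0,0.06],[0,0,-0.01,0,0,0,0.06],[0,0,-0.004,0,0,0,0.06],[0,0,0,0,0,0,0.06],[0,0,0,0,0,0,0.06]])

```text
clock: 30.97
tcp_pos: [0.4558, -0.1226, 0.0107]
ee_rot: [0.296, 0.955, 0.0, 0.0]
contact_force: [-0.2, -0.3, 0.5]
opening: 0.0602
grip_force: 0.0
```

Call:
send_rows(steps=[[0,0,0,0,0,0,0.036],[0,0,0,0,0,0,0.036],[0,0,0,0,0,0,0.036],[0,0,0,0,0,0,0.036],[0,0,0,0,0,0,0.036],[0,0,0,0,0,0,0.036]], squeeze=40)

```text
clock: 31.47
tcp_pos: [0.4561, -0.1232, 0.0116]
ee_rot: [0.297, 0.955, 0.0, 0.001]
contact_force: [-0.0, 1.5, 6.1]
opening: 0.0416
grip_force: 40.2
```

Call:
send_rows(steps=[[0,0,0.01,0,0,0,0.036],[0,0,0.02,0,0,0,0.036],[0,0,0.03,0,0,0,0.036],[0,0,0.03,0,0,0,0.036],[0,0,0,0,0,0,0.036],[0,0,0,0,0,0,0.036]])

```text
clock: 31.97
tcp_pos: [0.4567, -0.1239, 0.1028]
ee_rot: [0.297, 0.955, -0.0, 0.003]
contact_force: [0.0, -0.5, -1.7]
opening: 0.0413
grip_force: 40.8
```

Call:
send_rows(steps=[[0.0089,0.0307,0,0,0,0,0.036],[0.0089,0.0307,0,0,0,0,0.036],[0.0089,0.0307,0,0,0,0,0.036],[0.0089,0.0307,0,0,0,0,0.036],[0.0089,0.0307,0,0,0,0,0.036],[0.0089,0.0307,0,0,0,0,0.036],[0.0089,0.0307,0,0,0,0,0.036]])

```text
clock: 32.55
tcp_pos: [0.5172, 0.0931, 0.0995]
ee_rot: [0.297, 0.955, -0.0, -0.001]
contact_force: [0.4, -0.4, 0.3]
opening: 0.0418
grip_force: 40.9
```

Call:
send_rows(steps=[[0.0089,0.0307,0,0,0,0,0.036],[0.0089,0.0307,0,0,0,0,0.036],[0.0089,0.0307,0,0,0,0,0.036],[0.0089,0.0307,0,0,0,0,0.036],[0.0089,0.0307,0,0,0,0,0.036],[0.0089,0.0307,0,0,0,0,0.036],[0.0089,0.0307,0,0,0,0,0.036]])

```text
clock: 33.13
tcp_pos: [0.5795, 0.3077, 0.099]
ee_rot: [0.296, 0.955, -0.001, -0.001]
contact_force: [0.5, 0.1, 0.3]
opening: 0.0415
grip_force: 40.9
```

Call:
send_rows(steps=[[0,0,-0.02,0,0,0,0.036],[0,0,-0.02,0,0,0,0.036],[0,0,-0.02,0,0,0,0.036],[0,0,0,0,0,0,0.036],[0,0,0,0,0,0,0.036],[0,0,0,0,0,0,0.036]])

```text
clock: 33.63
tcp_pos: [0.5804, 0.3064, 0.041]
ee_rot: [0.297, 0.955, 0.0, 0.0]
contact_force: [-0.6, -0.2, 0.5]
opening: 0.0415
grip_force: 40.9
```

```bash
python3 look.py w14 wrist
```

```text
[0.5809 0.3065 0.0417] 0.04123017216020398 40.87407682556659 [ 0.1 -0.9 -0.4]
yaw 55.48894385416273
```

View pics/w14.png

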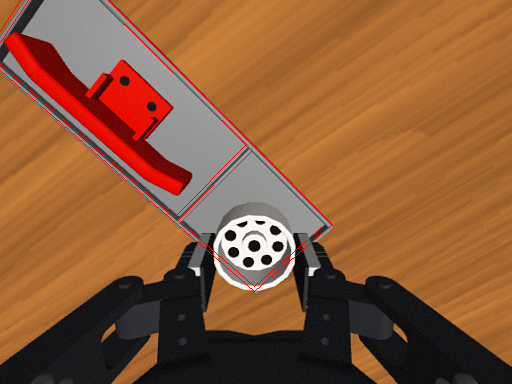

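Bumper lies upright in the long compartment (105,115). The front rim (255,250) is above the short one.

Call:
send_rows(steps=[[0,0,-0.01,0,0,0,0.036],[0,0,-0.008,0,0,0,0.036],[0,0,-0.004,0,0,0,0.036],[0,0,-0.002,0,0,0,0.036],[0,0,0,0,0,0,0.036],[0,0,0,0,0,0,0.036]])

```text
clock: 34.18
tcp_pos: [0.5802, 0.3065, 0.0164]
ee_rot: [0.297, 0.955, 0.0, -0.0]
contact_force: [0.1, 0.8, -0.1]
opening: 0.0415
grip_force: 40.9
```

Call:
send_rows(steps=[[0,0,-0.001,0,0,0,0.036],[0,0,0,0,0,0,0.036],[0,0,0,0,0,0,0.036]])

```text
clock: 34.43
tcp_pos: [0.5802, 0.3065, 0.0157]
ee_rot: [0.297, 0.955, 0.0, 0.0]
contact_force: [-0.7, 0.1, -0.3]
opening: 0.0416
grip_force: 40.9
```

Call:
send_rows(steps=[[0,0,-0.0008,0,0,0,0.036],[0,0,0,0,0,0,0.036],[0,0,0,0,0,0,0.036]])

```text
clock: 34.68
tcp_pos: [0.5801, 0.3065, 0.0148]
ee_rot: [0.296, 0.955, 0.0, 0.0]
contact_force: [0.2, -0.7, -0.8]
opening: 0.0415
grip_force: 40.9
```

Call:
send_rows(steps=[[0,0,-0.0006,0,0,0,0.036],[0,0,0,0,0,0,0.036],[0,0,0,0,0,0,0.036]])

```text
clock: 34.93
tcp_pos: [0.5802, 0.3065, 0.0147]
ee_rot: [0.297, 0.955, 0.0, 0.0]
contact_force: [-1.9, 0.2, 5.0]
opening: 0.0416
grip_force: 41.4
```

Call:
send_rows(steps=[[0,0,-0.0003,0,0,0,0.036],[0,0,0,0,0,0,0.036],[0,0,0,0,0,0,0.036]])

```text
clock: 35.18
tcp_pos: [0.5802, 0.3065, 0.0147]
ee_rot: [0.296, 0.955, 0.0, 0.0]
contact_force: [-2.6, -1.7, 6.9]
opening: 0.0415
grip_force: 41.6
```

Down; release, rise, and back off toward the start side.

Call:
send_rows(steps=[[0,0,0,0,0,0,0.052],[0,0,0,0,0,0,0.052],[0,0,0,0,0,0,0.052],[0,0,0.015,0,0,0,0.052],[0,0,0.025,0,0,0,0.052],[0,0,0.03,0,0,0,0.052],[0,0,0.03,0,0,0,0.052],[0,0,0.03,0,0,0,0.052]])

```text
clock: 35.85
tcp_pos: [0.5799, 0.3064, 0.1447]
ee_rot: [0.297, 0.955, -0.0, -0.0]
contact_force: [-0.5, 0.9, -0.2]
opening: 0.0519
grip_force: 0.0
```

Call:
send_rows(steps=[[-0.035,0.015,0.01,0,0,0,0.06],[-0.035,0.015,0.01,0,0,0,0.06],[-0.035,0.015,0.01,0,0,0,0.06],[-0.035,0.015,0.01,0,0,0,0.06],[-0.035,0.015,0.01,0,0,0,0.06],[-0.035,0.015,0.01,0,0,0,0.06],[-0.035,0.015,0.01,0,0,0,0.06],[-0.035,0.015,0.01,0,0,0,0.06]])

```text
clock: 36.52
tcp_pos: [0.2984, 0.4268, 0.2242]
ee_rot: [0.297, 0.955, 0.0, 0.0]
contact_force: [0.4, 0.8, 0.4]
opening: 0.0602
grip_force: 0.0
```

Call:
send_rows(steps=[[0,0,0,0,0,0,0.06],[0,0,0,0,0,0,0.06],[0,0,0,0,0,0,0.06]])

```text
clock: 36.77
tcp_pos: [0.3004, 0.4264, 0.2236]
ee_rot: [0.296, 0.955, 0.0, 0.0]
contact_force: [0.7, -0.6, -0.3]
opening: 0.06
grip_force: 0.0
```

```bash
python3 look.py t2 top
python3 - <<'E'
import cv2
i=cv2.imread("pics/t2.png")[130:290,70:490];cv2.imwrite("pics/t2c.png",cv2.resize(i,(798,304),interpolation=3))
E
```

```text
[0.3009 0.4261 0.2233] 0.05993824653781135 0.0 [ 0.1 -0.8 -0.4]
yaw 55.46888206566737
```

View pics/t2c.png

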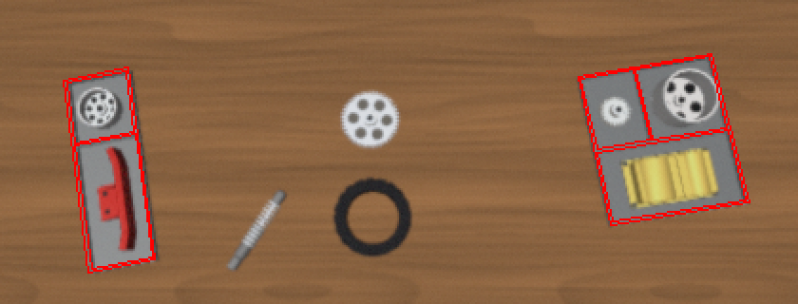

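All five parts lie in their compartments: front rim (98,107), bumper (117,200), idler (615,110), rear rim (690,97) and gearbox (670,178). The spur, tyre and shock haven't moved. I'll run one numeric check, then hand in.

Run:
```python
from h import *;import pickle
c=pickle.load(open("t2.pkl","rb"));q=cloud(c).reshape(-1,3)*1000
for n,C,a,L in(("rear",(540.4,-308.9),9.26,((-41.5,0,76,141),(39.5,-30.5,80,80),(39.5,41.5,80,58))),("front",(511.9,294),10.46,((-36.5,0,136,66),(69.5,0,70,66)))):
    a=np.radians(a);R=np.array([[np.cos(a),-np.sin(a)],[np.sin(a),np.cos(a)]])
    k=(q[:,:2]-C)@R
    for cx,cy,w,l in L:
        d=k-[cx,cy];m=(abs(d[:,0])<w/2+2)&(abs(d[:,1])<l/2+2)&(q[:,2]>12.5)&(q[:,2]<60)
        print(n,cx,cy,"x",np.percentile(d[m,0],[1,99]).round(1),"y",np.percentile(d[m,1],[1,99]).round(1),"zmax",np.percentile(q[m,2],97).round(1))
for nm,p,r in(("spur",(565.2,7),40),("tyre",(457.4,4.5),48),("shock",(444.5,129.5),58)):
    m=(np.hypot(*(q[:,:2]-p).T)<r)&(q[:,2]>5)&(q[:,2]<60);print(nm,np.round(cv2.minAreaRect(np.float32(q[m,:2]))[0],1))
from workcell import ticket
```

```text
rear -41.5 0 x [-25.7  23.8] y [-36.9  41.7] zmax 39.0
rear 39.5 -30.5 x [-40.1  26.6] y [-38.8  30.8] zmax 43.6
rear 39.5 41.5 x [-40.3  28.8] y [-29.1  16.3] zmax 26.4
front -36.5 0 x [-54.9  56.4] y [-32.7   6.7] zmax 32.0
front 69.5 0 x [-22.1  22.2] y [-21.   20.7] zmax 25.9
spur [565.    7.2]
tyre [457.4   4.4]
shock [444.7 130.2]
```

```bash
python3 -c "
from workcell import ticket
print(ticket.job_done())"
```

```text
the job is handed in; nothing more can be done
None
```

Both kits are made up and handed in at about 37 s: all five parts lie in their compartments at the heights expected for resting flat, and the spur gear, tyre and shock absorber haven't moved.

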